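# Hook a stuck lid clip out of the dye-pot clip rack

### The arm

A 7-joint arm with a two-finger parallel gripper is mounted at the origin on the work surface. World frame = base frame: x ahead of the robot, y to its left, z up, the work surface at z = 0. Lengths are in m, angles in rad, forces in N, time in s.
With the tool pointing down it reaches from about 0.4 to 0.85 m from the base axis. Payload 10.4 kg.
Tool frame: the origin (TCP) lies midway between the tips of the shut fingers; the grasp point (between the pads) lies 19 mm behind it; z points along the fingers, y is the direction in which the jaws open and shut (so a half turn about z gives the same grasp; the last joint's range is limited). The gripper opens to 85 mm and grips with 20 to 120 N. Pads are 22 mm wide; open, the fingers measure 114 mm over their backs; the gripper's body (76 mm by 85 mm) begins 54 mm behind the grasp point. The pads swing forward as they close: fully open they stand 13 mm farther back than shut.
Start: joints at [1.156, 0.332, -0.065, 1.46, 0.022, 1.35, -0.088], TCP at [0.239, -0.578, 0.231] pointing down, gripper open.
Joint ranges: [-2.6, 2.6], [-0.5, 2.12], [-1.47, 1.34], [0.16, 2.42], [-1.27, 4.41], [0.06, 2.06], [-2.6, 2.6]. Speed limits (rad/s): [2.22, 2.22, 2.79, 2.79, 3.14, 3.14, 3.14].

### API

Orientations are given as a unit quaternion [x, y, z, w].
In Python, from workcell import manip, viewer gives the robot as it stands.
- The arm moves only by the tool move_arm, never from a script. Its argument "deltas" is a list of rows, each a list of 7 numbers: the shift along the tool's x, y, z in m, then the turn, a rotation vector about the tool's x, y, z in degrees, then the opening, from -1 (shut) to 1 (fully open). In form: [[dx, dy, dz, wx, wy, wz, gripper], ...]. A call has 1 to 10 rows; each row shifts and turns the commanded pose from where the row before left it, along the tool's axes as they then stand; what a row does not reach is not made up. A row lasts 1/8 s, in which the tool goes at most 62.5 mm and 10.7 degrees, less where a joint would pass 70% of its speed; a pose out of reach is approached as far as the arm can. A call with a gripper value outside its range is refused whole. The fingers move at their own pace and stop on an object; "force" is the grip in N (left out, the last holds). Time passes only in rows, so rows that do not move let the fingers close. It gives the time, the measured TCP pose, the force and the opening at its end, in the units of the state.
- manip.get_obs(): the state, without advancing time (a new reading comes with each control period).
- viewer.camera(name): name is "scene" or "top"; returns (picture, depth): 384x512x3 uint8, red, green, blue; 384x512 float32, m along the optical axis (not along the pixel's ray), 0 where there is no reading.
- viewer.calibration(name): a dict with "fx", "fy", "cx", "cy" (pixels), "R" (3x3) and "t" (3): a world point X has camera coordinates R X + t. Camera axes: x right, y down, z forward; pixel columns grow to the right and rows downward; lengths in m; the calibration is good to about 2 mm. A picture is of the moment at which its call begins. calibration takes no time and is no camera call.
- manip.hand_in(): hands the job in, once; it reports no verdict.
The state is a dict: "clock": time; "joint_pos": joint angles; "joint_velocities": joint speeds; "tau": joint torques, N m; "position": TCP position; "ee_rot": TCP orientation; "ft_force": force on the tool from outside, world axes, zero at the start; "torque": the same for the moment, N m; "grip_width": opening from 0.0 (shut) to 1.0 (fully open).
Only numpy, scipy, OpenCV 4.12 (cv2) and the standard library are available. Lean on these libraries where they do the work, as an engineer would, in place of code of your own. Each camera call takes 0.05 s, during which the arm holds its last target.

### The job

The red lid clip has slid back in its narrow channel of the clear-walled clip rack, out of reach of fingers. Take the hooked pick from its stand, hook it behind the red clip's upright tab, and drag the clip out through the channel's open mouth until it lies flat on the apron in front, fully clear of the channel; do not lift the clip or touch either clip with the gripper, and leave the blue clip where it is. Then stand the pick back in its stand just as you found it and let go.

Things in the scene. Friction and masses are not known exactly. Their poses are not given: they have to be found in the camera images.
- pick: Upright hooked pick, mm, 120 g. Origin on handle axis, level with hook underside. Orange 22 x 22 handle (sides along x, y) at z 86-166; 66 dia guard disc z 80-86; 6 dia shaft at x=+6 down to a hook pointing -x (x -9 to 9, y -3 to 3, 12 high). White fixed stand, 100 x 100, top 90 above table: shaft hangs in its 40 x 40 hole, disc rests on top (origin then 10 above table). Return it there, any yaw.
- clip_red: Red pot-lid clip, 40 g: flat strip 60 long (x), 16 wide, 5 thick, with an upright tab across its front end (x = -30 to -26, 16 wide, top 25 above the underside). Origin: centre of the strip's underside. Starts flat on the floor of either rack channel, origin 50 to 75 mm inside the mouth, tab towards the mouth. To be fetched.
- clip_blue: Blue pot-lid clip, 40 g: flat strip 60 long (x), 16 wide, 5 thick, with an upright tab across its front end (x = -30 to -26, 16 wide, top 25 above the underside). Origin: centre of the strip's underside. Starts flat on the floor of either rack channel, origin 50 to 75 mm inside the mouth, tab towards the mouth. Must stay there.
- rack: Fixed clip rack, mm: metal floor, clear walls. Origin on the table, midway between the two channel mouths; x points into the channels (drag to -x). Floor plate top z = 5, y -70 to 70, x -130 to 128; bare part x -130 to 0 is the apron, level with the channel floors. Channels x 0 to 120, open above and at x = 0, closed at 120, 26 wide, centred on y = 20 and y = -20; wall tops z = 45.
Things that resemble listed ones, but are neither listed nor needed, are in the scene too. Of the things like the clip_red, leave any that is pink; of the rest the larger one is meant.

How it is judged:
On the way, in this order (a step that is already met when the one before it is completed fails the run):
1. the pick's hook is down in the channel behind the red clip's tab (x of pick in the frame of clip_red between -0.022 and 0.065 m and y of pick in the frame of clip_red between -0.02 and 0.02 m and z of pick in the frame of clip_red below 0.023 m and x of clip_red in the frame of rack above 0.03 m), for 0.1 s.
2. the red clip has been dragged fully clear of the channel (x of clip_red in the frame of rack below -0.028 m), for 0.1 s.
At the end, for the whole second after the job is handed in: Red clip flat (within 8 degrees) and at rest on the apron, origin 28 to 105 mm in front of the mouths and within 58 mm of the rack's centre line; blue clip within 15 mm of its start; pick upright (within 7 degrees) and at rest in its stand, within 20 mm of its start (x of clip_red in the frame of rack between -0.105 and -0.028 m and y of clip_red in the frame of rack between -0.058 and 0.058 m and z of clip_red in the frame of rack below 0.012 m and angle between clip_red's own z axis and vertical below 0.15 rad and linear speed of each of clip_red, pick below 0.02 m/s and distance of clip_blue from where it was at the start of the episode below 0.015 m and distance of pick from where it was at the start of the episode below 0.02 m and angle between pick's own z axis and vertical below 0.12 rad); the robot touches nothing.
It fails at once if the gripper or arm touches a clip (contact force between any of the fingers, the arm and clip_red above 0.3 N or contact force between any of the fingers, the arm and clip_blue above 0.3 N).
It fails at once if the red clip is lifted instead of dragged (20 mm or more off the rack's floor) (z of clip_red in the frame of rack above 0.025 m).
It fails at once if the blue clip is shifted by more than 15 mm (distance of clip_blue from where it was at the start of the episode above 0.015 m).
It also fails if it takes over 48 s, if anything falls off the work surface, if the arm or the gripper's body presses on something with over 40 N, if the wrist force passes 120 N, or if a joint passes its speed limit or range.

## Working session

There is one attempt and no reset: what is moved stays moved. The work goes in short steps, Python scripts to look and compute and a tool call to move; the robot and the scene stay as the last step left them, time stands still between calls to the robot, and variables do not carry over. Pictures are saved under pics/ and viewed, and the job is handed in when it is done.

Besides the shell and the picture viewer there is one more tool, called after "Call:" by a JSON object that holds its "api" and its "payload". move_arm: Moves the arm, as the interface text tells. Its arguments: {"type":"object","properties":{"deltas":{"type":"array"},"force":{"type":"number"}},"required":["deltas"]}

```bash
mkdir -p pics; ls
cat > h.py <<'E'
import numpy as np, cv2
from workcell import manip, viewer
def snap(n):
    im,d=viewer.camera(n); np.savez(f'{n}.npz',im=im,d=d); return im,d
def load(n):
    z=np.load(f'{n}.npz'); return z['im'],z['d']
def world(n,u,v,z):
    c=viewer.calibration(n); R=np.array(c['R']);t=np.array(c['t'])
    p=np.array([(u-c['cx'])/c['fx']*z,(v-c['cy'])/c['fy']*z,z]); return R.T@(p-t)
def cloud(n,d):
    c=viewer.calibration(n); R=np.array(c['R']);t=np.array(c['t'])
    v,u=np.mgrid[:d.shape[0],:d.shape[1]]
    p=np.stack([(u-c['cx'])/c['fx']*d,(v-c['cy'])/c['fy']*d,d],-1); return (p-t)@R
def onplane(n,u,v,zw):
    c=viewer.calibration(n); R=np.array(c['R']);t=np.array(c['t'])
    o=-R.T@t; r=R.T@np.array([(u-c['cx'])/c['fx'],(v-c['cy'])/c['fy'],1]); return o+r*(zw-o[2])/r[2]
def proj(n,X):
    c=viewer.calibration(n); p=np.array(c['R'])@np.array(X)+np.array(c['t']); return c['fx']*p[0]/p[2]+c['cx'],c['fy']*p[1]/p[2]+c['cy']
E
python3 - <<'E'
from h import *
for n in ['scene','top']:
    im,d=snap(n); cv2.imwrite(f'pics/{n}0.png',im[:,:,::-1])
    c=viewer.calibration(n); print(n,c, 'cam pos',-np.array(c['R']).T@np.array(c['t']))
print(manip.get_obs())
E
```

```text
pics
scene {'fx': 448.50329514788405, 'fy': 448.50329514788405, 'cx': 257.51945446201887, 'cy': 196.04297449774282, 'R': array([[ 0.74097996,  0.67112057, -0.02336393],
       [ 0.32455114, -0.38836006, -0.86246335],
       [-0.58789051,  0.63148527, -0.50557997]]), 't': array([-0.43217793, -0.16140281,  1.24513886])} cam pos [ 1.10462397 -0.55892575  0.48021588]
top {'fx': 492.4898355914529, 'fy': 492.4898355914529, 'cx': 255.62099875858095, 'cy': 191.87798859134676, 'R': array([[-0.01066626, -0.99950772, -0.02950497],
       [-0.98450453,  0.01566198, -0.17465834],
       [ 0.17503447,  0.02718483, -0.98418693]]), 't': array([-0.00723948,  0.63091581,  0.93147994])} cam pos [ 0.45802115 -0.04243943  1.02673149]
{'clock': 0.1, 'joint_pos': array([ 1.15637481,  0.33280409, -0.06472678,  1.46085586,  0.02157048,
        1.3499    , -0.08852069]), 'joint_velocities': array([ 1.12481763e-03, -8.14301152e-04,  2.30813663e-03, -3.23637306e-03,
       -5.72703806e-05,  1.32306547e-03,  8.73157712e-04]), 'tau': array([ 1.60483596e-03, -6.26743484e+01,  4.94275347e-02, -3.92433035e+01,
        1.64637604e-02,  6.91871624e-03,  1.84309238e-05]), 'position': array([ 0.23856268, -0.57731415,  0.23059912]), 'ee_rot': array([ 9.80868903e-01,  1.94668408e-01, -1.33844787e-04, -6.22517565e-04]), 'ft_force': array([ 0.0441491 , -1.11373523, -0.45790938]), 'torque': array([-0.01390438,  0.05493002, -0.0088452 ]), 'grip_width': 1.0016320246380817}
```

View pics/scene0.png

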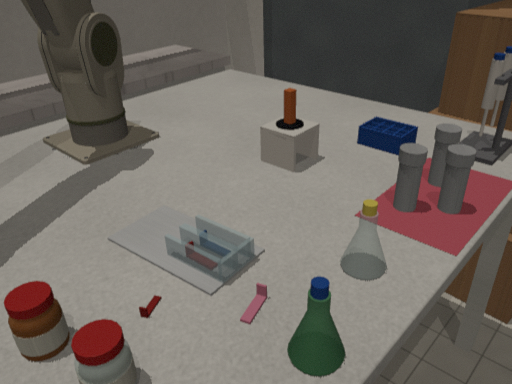

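View pics/top0.png

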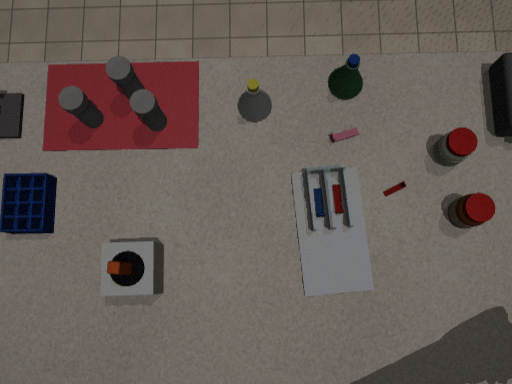

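Run:
```python
from h import *
im,d=load('top'); a=cv2.resize(im[120:300,285:415],None,fx=4,fy=4,interpolation=cv2.INTER_CUBIC)[:600]
im2,_=load('scene');
cv2.imwrite('pics/crop_top.png',a[:,:,::-1])
b=cv2.resize(im2[190:330,100:290],None,fx=4,fy=4,interpolation=cv2.INTER_CUBIC); cv2.imwrite('pics/crop_sc.png',b[:,:,::-1])
c=cv2.resize(im[230:310,90:170],None,fx=6,fy=6,interpolation=cv2.INTER_CUBIC); cv2.imwrite('pics/crop_st.png',c[:,:,::-1])
c=cv2.resize(im2[80:175,250:330],None,fx=6,fy=6,interpolation=cv2.INTER_CUBIC); cv2.imwrite('pics/crop_st2.png',c[:,:,::-1])
```

```text
(no output)
```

View pics/crop_top.png

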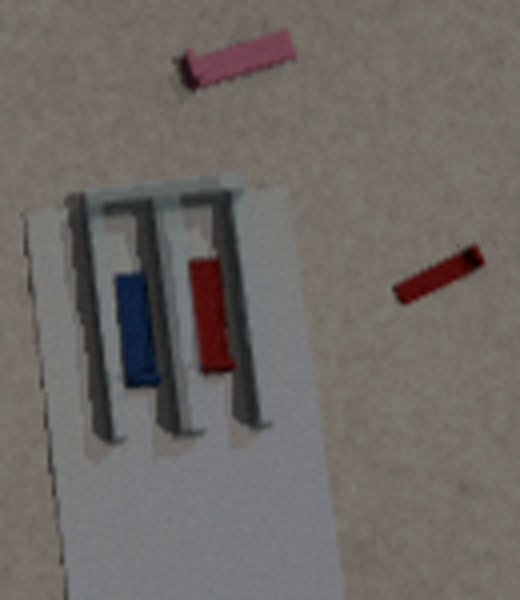

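View pics/crop_sc.png

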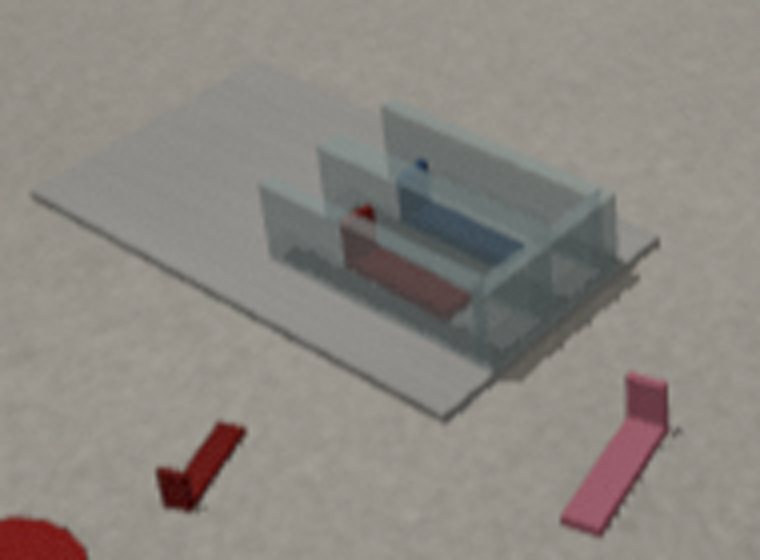

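View pics/crop_st.png

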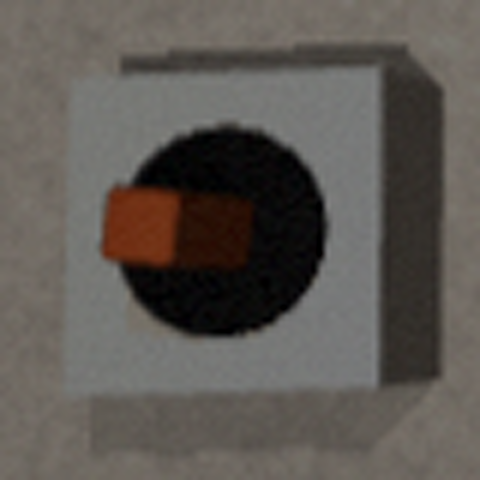

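View pics/crop_st2.png

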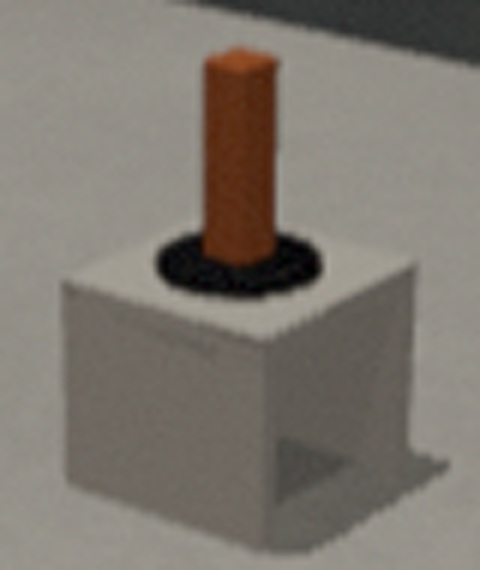

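Run:
```python
from h import *
im,d=load('top'); P=cloud('top',d)
hsv=cv2.cvtColor(im,cv2.COLOR_RGB2HSV)
def show(name,m):
    q=P[m&(d>0)]; print(name,len(q),q.min(0).round(4),q.max(0).round(4),np.median(q,0).round(4))
sub=np.zeros(d.shape,bool)
# rack clips
for name,(r0,r1,c0,c1),h in [('red',(175,220,325,350),'r'),('blue',(175,225,305,330),'b'),('small',(175,200,378,410),'r')]:
    m=np.zeros(d.shape,bool); m[r0:r1,c0:c1]=1
    I=im.astype(int)
    m&= (I[...,0]>I[...,2]+40)&(I[...,0]>I[...,1]+40) if h=='r' else (I[...,2]>I[...,0]+30)
    show(name,m); q=P[m]; 
    lo=q[q[:,2]<0.018]; hi=q[q[:,2]>=0.018]
    print(' low',lo.mean(0).round(4),len(lo),' hi',hi.mean(0).round(4) if len(hi) else None,len(hi))
    r=cv2.minAreaRect(lo[:,:2].astype(np.float32)*1000); print(r); 
    rr=cv2.minAreaRect(np.argwhere(m)[:,::-1].astype(np.float32)); print(' px',rr)
I=im.astype(int)
m=np.zeros(d.shape,bool); m[240:300,95:160]=1
o=m&(I[...,0]>I[...,2]+60)
top=o&(P[...,2]>0.165); show('handle top',top); print(cv2.minAreaRect(P[top][:,:2].astype(np.float32)*1000))
bl=m&(I.max(-1)<30); show('disc',bl);print(cv2.minEnclosingCircle(P[bl&(P[...,2]>.08)][:,:2].astype(np.float32)*1000))
w=m&(abs(P[...,2]-0.09)<0.006); show('standtop',w); print(cv2.minAreaRect(P[w][:,:2].astype(np.float32)*1000))
# rack plate
m=np.zeros(d.shape,bool); m[160:300,285:375]=1
w=m&(I.min(-1)>0)
ap=im[270,330]; print('apron',ap,P[270,330],'table',im[270,280],P[270,280])
pts=[(289,168),(303,295),(372,289),(358,168)]
for u,v in pts: print((u,v),im[v,u],P[v,u].round(4),onplane('top',u,v,.005).round(4))
```

```text
red 190 [ 0.5925 -0.1923  0.0056] [ 0.6511 -0.176   0.0344] [ 0.6232 -0.1837  0.0107]
 low [ 0.6253 -0.1836  0.0105] 174  hi [ 0.5789 -0.1691  0.1416] 18
((625.248779296875, -183.65939331054688), (51.248111724853516, 14.417500495910645), 2.4712891578674316)
 px ((337.16143798828125, 198.13417053222656), (27.253360748291016, 7.781032085418701), 80.90972137451172)
blue 178 [ 0.5863 -0.1539  0.0057] [ 0.6434 -0.1364  0.0345] [ 0.6154 -0.1449  0.0106]
 low [ 0.6182 -0.1448  0.0104] 159  hi [ 0.5881 -0.1469  0.0292] 19
((618.6361694335938, -145.15380859375), (49.94853591918945, 14.456130981445312), 4.191805362701416)
 px ((318.43243408203125, 202.09458923339844), (26.96143341064453, 7.39795446395874), 80.53767395019531)
small 104 [ 0.6286 -0.3225 -0.0017] [ 0.6533 -0.2829  0.0246] [ 0.6412 -0.3027  0.004 ]
 low [ 0.6408 -0.3018  0.0041] 99  hi [ 0.6173 -0.275   0.1895] 6
((641.3865966796875, -302.8471984863281), (10.205851554870605, 41.2711181640625), 25.924819946289062)
 px ((394.7000732421875, 188.39999389648438), (4.919349670410156, 22.360679626464844), 63.43495178222656)
handle top 13
[... 224 characters left out ...]
71 ] [0.4796 0.2206 0.0962]
((471.2018737792969, 106.93690490722656), 149.95681762695312)
standtop 2155 [0.4322 0.1778 0.0841] [0.533  0.2804 0.096 ] [0.4798 0.2228 0.0906]
((482.8436584472656, 229.16165161132812), (100.09835052490234, 101.36591339111328), 1.0565084218978882)
apron [121 120 125] [ 0.47531202 -0.1639749   0.00826643] table [121 114 109] [ 0.47655414 -0.06245818  0.00259331]
(289, 168) [113 107 100] [ 0.6907 -0.0857  0.0023] [ 0.6901 -0.0856  0.005 ]
(303, 295) [114 108  99] [ 0.4259 -0.1081  0.0035] [ 0.4259 -0.108   0.005 ]
(372, 289) [114 114 117] [ 0.4364 -0.2478  0.0038] [ 0.4365 -0.2476  0.005 ]
(358, 168) [112 105 100] [ 0.6891 -0.2325 -0.0021] [ 0.6875 -0.2312  0.005 ]
```

Run:
```python
from h import *
im,d=load('top')
# orthorectify at z=5mm, 1mm/pix: x 0.40..0.72 (rows down = decreasing x), y 0..-0.3
xs=np.arange(0.72,0.40,-0.0005); ys=np.arange(-0.05,-0.29,-0.0005)
X,Y=np.meshgrid(xs,ys,indexing='ij'); c=viewer.calibration('top'); R=np.array(c['R']);t=np.array(c['t'])
Q=np.stack([X,Y,np.full_like(X,.005)],-1)@R.T+t
mu=(c['fx']*Q[...,0]/Q[...,2]+c['cx']).astype(np.float32); mv=(c['fy']*Q[...,1]/Q[...,2]+c['cy']).astype(np.float32)
g=cv2.GaussianBlur(im,(3,3),0)
o=cv2.remap(g,mu,mv,cv2.INTER_LINEAR).astype(int)
mask=((o[...,2]-o[...,0])>-3)
mask&=(X<0.55)  # apron only
mask=cv2.morphologyEx(mask.astype(np.uint8),cv2.MORPH_OPEN,np.ones((9,9)))
n,l,s,_=cv2.connectedComponentsWithStats(mask); k=1+np.argmax(s[1:,4]); m=l==k
L=[];Rr=[]
for i in range(0,m.shape[0]):
    j=np.where(m[i])[0]
    if len(j)>240 and X[i,0]<0.54 and X[i,0]>0.445: L.append((X[i,0],ys[j[0]])); Rr.append((X[i,0],ys[j[-1]]))
L=np.array(L);Rr=np.array(Rr)
pl=np.polyfit(L[:,0],L[:,1],1); pr=np.polyfit(Rr[:,0],Rr[:,1],1)
print(np.degrees(np.arctan([pl[0],pr[0]])),'width',np.mean(L[:,1]-Rr[:,1]))
B=[]
for j in range(m.shape[1]):
    i=np.where(m[:,j])[0]
    if len(i)>150 and -0.235<ys[j]<-0.12: B.append((ys[j],xs[i[-1]]))
B=np.array(B); pb=np.polyfit(B[:,0],B[:,1],1); print('front edge',np.degrees(np.arctan(-pb[0])),pb)
cl=(pl+pr)/2
y=-.178; 
for _ in range(5): x=np.polyval(pb,y); y=np.polyval(cl,x)
yaw=np.arctan(cl[0]); print('front mid',x,y,'yaw',np.degrees(yaw))
O=np.array([x,y])+.130*np.array([np.cos(yaw),np.sin(yaw)]); print('origin',O)
ex=np.array([np.cos(yaw),np.sin(yaw)]); ey=np.array([-ex[1],ex[0]])
v=im.copy(); v=cv2.resize(v[150:310,280:390],None,fx=5,fy=5,interpolation=cv2.INTER_CUBIC)
def pt(a,b,z):
    w=O+a*ex+b*ey; u=proj('top',[*w,z]); return int((u[0]-280+.5)*5),int((u[1]-150+.5)*5)
for a0,b0,a1,b1,z in [(-.13,-.07,.128,-.07,.005),(-.13,.07,.128,.07,.005),(-.13,-.07,-.13,.07,.005),(.128,-.07,.128,.07,.005),(0,-.07,0,.07,.005),
  (0,.007,.12,.007,.045),(0,-.007,.12,-.007,.045),(0,.033,.12,.033,.045),(0,-.033,.12,-.033,.045)]:
    cv2.line(v,pt(a0,b0,z),pt(a1,b1,z),(0,255,0),1)
cv2.imwrite('pics/fit.png',v[:600,:,::-1])
q=np.array([.6253,-.1836])
for n,q in [('red',np.array([.6253,-.1836])),('blue',np.array([.6182,-.1448]))]: print(n,(q-O)@ex,(q-O)@ey)
np.savez('rack.npz',O=O,yaw=yaw)
```

```text
[4.18007897 4.98520904] width 0.13929736842105275
front edge 4.9833133407632415 [-0.0871952   0.41439248]
front mid 0.4301261112419921 -0.18044151903654748 yaw 4.58287072603638
origin [ 0.55971048 -0.1700544 ]
red 0.06429751528327436 -0.01874295626803566
blue 0.06032037108445534 0.020500289316673567
```

View pics/fit.png

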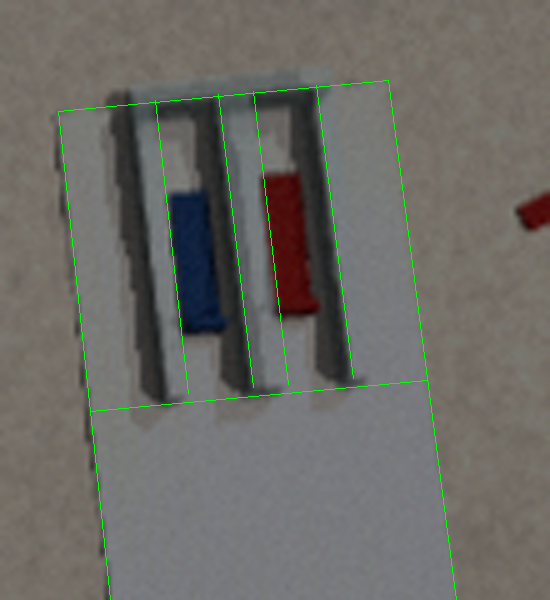

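```bash
cat > plan.py <<'E'
import numpy as np, sys
from scipy.spatial.transform import Rotation as Ro
from workcell import manip
# usage: plan.py x y z tool_x_yaw_deg nrows grip
def plan(tx,ty,tz,th,n,g,per_call=10):
    o=manip.get_obs(); p=np.array(o['position']); R=Ro.from_quat(o['ee_rot'])
    c,s=np.cos(np.radians(th)),np.sin(np.radians(th))
    Rt=Ro.from_matrix(np.array([[c,s,0],[s,-c,0],[0,0,-1]]))
    rv=(R.inv()*Rt).as_rotvec(degrees=True)
    print('t',o['clock'],'pos',p.round(4),'tilt/yaw err',rv.round(2))
    T=np.array([tx,ty,tz])
    for i in range(n):
        d=(T-p)/(n-i); dl=R.inv().apply(d); w=(R.inv()*Rt).as_rotvec(degrees=True)/(n-i)
        row=[*dl.round(4),*w.round(2),g]; 
        print([float(x) for x in row])
        p=p+R.apply(row[:3]); R=R*Ro.from_rotvec(row[3:6],degrees=True)
if __name__=='__main__':
    a=list(map(float,sys.argv[1:])); plan(*a[:4],int(a[4]),a[5])
E
python3 plan.py .45 -.25 .30 53 10 1
python3 - <<'E'
from h import *
im,d=load('top'); P=cloud('top',d)
for n,(r0,r1,c0,c1) in dict(green=(50,100,325,365),flask=(75,125,235,275),greys=(50,135,60,170),jar=(125,170,430,480),box=(170,235,0,55)).items():
    q=P[r0:r1,c0:c1].reshape(-1,3); q=q[(q[:,2]>.03)]; print(n,q.min(0).round(3),q.max(0).round(3))
E
```

```text
t 0.1 pos [ 0.2386 -0.5773  0.2306] tilt/yaw err [-7.000e-02 -2.000e-02 -3.055e+01]
[0.032, -0.0222, -0.0069, -0.01, -0.0, -3.05, 1.0]
[0.0332, -0.0204, -0.0069, -0.01, -0.0, -3.06, 1.0]
[0.0342, -0.0186, -0.0069, -0.01, -0.0, -3.05, 1.0]
[0.0352, -0.0168, -0.0069, -0.01, -0.0, -3.06, 1.0]
[0.036, -0.0149, -0.0069, -0.0, -0.0, -3.05, 1.0]
[0.0368, -0.013, -0.0069, -0.01, -0.0, -3.06, 1.0]
[0.0374, -0.011, -0.007, -0.0, -0.0, -3.05, 1.0]
[0.0379, -0.009, -0.0069, -0.01, -0.01, -3.06, 1.0]
[0.0383, -0.0069, -0.007, -0.0, -0.0, -3.05, 1.0]
[0.0387, -0.0049, -0.0069, -0.01, -0.01, -3.06, 1.0]
green [ 0.458 -0.24   0.03 ] [ 0.904 -0.042  1.027]
flask [ 0.458 -0.043  0.03 ] [0.856 0.016 1.027]
greys [ 0.458 -0.042  0.03 ] [0.895 0.361 1.027]
jar [ 0.458 -0.448  0.03 ] [ 0.748 -0.042  1.027]
box [ 0.458 -0.042  0.03 ] [0.68  0.506 1.027]
```

The candidates for the red clip in the top view are:
- the clip in the rack at (337,198), with a 60 mm strip
- a smaller dark-red one on the table at (394,188), about 41 mm long
- a pink one at (344,134)

The rack clip is the one meant, because it's the larger of the two that aren't pink and it lies in a channel, as the crop confirms. The blue clip is at (318,202). I'll move to the pick first.

Call:
{"api": "move_arm", "payload": {"deltas": [[0.032, -0.022, -0.007, 0, 0, -3, 1], [0.033, -0.02, -0.007, 0, 0, -3, 1], [0.034, -0.019, -0.007, 0, 0, -3, 1], [0.035, -0.017, -0.007, 0, 0, -3, 1], [0.036, -0.015, -0.007, 0, 0, -3, 1], [0.037, -0.013, -0.007, 0, 0, -3, 1], [0.037, -0.011, -0.007, 0, 0, -3, 1], [0.038, -0.009, -0.007, 0, 0, -3, 1], [0.038, -0.007, -0.007, 0, 0, -3, 1], [0.039, -0.005, -0.007, 0, 0, -3, 1]], "force": 60}}

```text
clock: 1.35
position: [0.4515, -0.2492, 0.3018]
ee_rot: [0.896, 0.443, -0.0, 0.0]
ft_force: [1.5, -0.9, 0.9]
grip_width: 0.997
```

```bash
python3 plan.py .4815 .2285 .25 83.6 10 1
```

```text
t 1.35 pos [ 0.4515 -0.2492  0.3018] tilt/yaw err [ 1.000e-02  1.000e-02 -3.097e+01]
[0.0398, -0.0266, 0.0052, 0.0, 0.0, -3.1, 1.0]
[0.0412, -0.0244, 0.0052, 0.0, 0.0, -3.1, 1.0]
[0.0424, -0.0222, 0.0052, 0.0, 0.0, -3.1, 1.0]
[0.0436, -0.0198, 0.0051, 0.0, 0.0, -3.1, 1.0]
[0.0446, -0.0175, 0.0052, 0.0, 0.0, -3.1, 1.0]
[0.0454, -0.015, 0.0051, 0.0, 0.0, -3.09, 1.0]
[0.0462, -0.0125, 0.0052, 0.0, 0.0, -3.1, 1.0]
[0.0468, -0.01, 0.0051, 0.0, 0.01, -3.09, 1.0]
[0.0473, -0.0075, 0.0052, 0.0, 0.0, -3.1, 1.0]
[0.0476, -0.005, 0.0052, 0.01, 0.01, -3.09, 1.0]
```

Call:
{"api": "move_arm", "payload": {"deltas": [[0.04, -0.027, 0.005, 0, 0, -3.1, 1], [0.041, -0.024, 0.005, 0, 0, -3.1, 1], [0.042, -0.022, 0.005, 0, 0, -3.1, 1], [0.044, -0.02, 0.005, 0, 0, -3.1, 1], [0.045, -0.018, 0.005, 0, 0, -3.1, 1], [0.045, -0.015, 0.005, 0, 0, -3.1, 1], [0.046, -0.013, 0.005, 0, 0, -3.1, 1], [0.047, -0.01, 0.005, 0, 0, -3.1, 1], [0.047, -0.008, 0.005, 0, 0, -3.1, 1], [0.048, -0.005, 0.005, 0, 0, -3.1, 1]]}}

```text
clock: 2.6
position: [0.4801, 0.2291, 0.2515]
ee_rot: [0.745, 0.667, 0.0, 0.0]
ft_force: [0.8, -0.4, -0.4]
grip_width: 1.005
```

```bash
python3 plan.py .4815 .2285 .117 83.6 6 1
python3 - <<'E'
from h import *
im,d=snap('scene'); cv2.imwrite('pics/sc1.png',cv2.resize(im[20:200,200:400],None,fx=3,fy=3)[:,:,::-1])
E
```

```text
t 2.6 pos [0.4801 0.2291 0.2515] tilt/yaw err [ 0.04  0.02 -0.  ]
[-0.0001, 0.0002, 0.0224, 0.01, 0.0, -0.0, 1.0]
[-0.0001, 0.0002, 0.0224, 0.01, 0.0, -0.0, 1.0]
[-0.0, 0.0003, 0.0224, 0.01, 0.0, -0.0, 1.0]
[-0.0001, 0.0002, 0.0224, 0.0, 0.01, -0.0, 1.0]
[-0.0, 0.0003, 0.0224, 0.01, 0.0, -0.0, 1.0]
[-0.0001, 0.0002, 0.0225, 0.0, 0.01, -0.0, 1.0]
```

View pics/sc1.png

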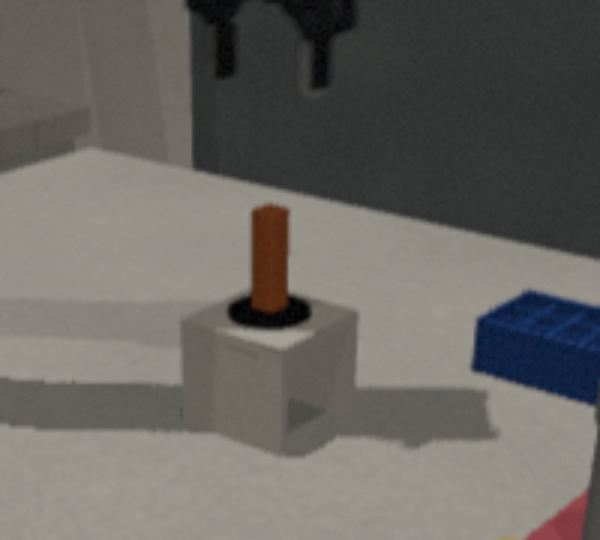

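The gripper is open and centred above the orange handle, with its fingers astride it at roughly (270,80) and the handle at (270,255). I'll go down and close.

Call:
{"api": "move_arm", "payload": {"deltas": [[0, 0.001, 0.022, 0, 0, 0, 1], [0, 0, 0.022, 0, 0, 0, 1], [0, 0, 0.023, 0, 0, 0, 1], [0, 0, 0.023, 0, 0, 0, 1], [0, 0, 0.022, 0, 0, 0, 1], [0, 0, 0.022, 0, 0, 0, 1], [0, 0, 0, 0, 0, 0, -1], [0, 0, 0, 0, 0, 0, -1], [0, 0, 0, 0, 0, 0, -1], [0, 0, 0, 0, 0, 0, -1]], "force": 60}}

```text
clock: 3.9
position: [0.4822, 0.2271, 0.1183]
ee_rot: [0.746, 0.666, 0.001, 0.0]
ft_force: [-0.1, 0.0, 7.0]
grip_width: 0.251
```

Run:
```python
from h import *
o=manip.get_obs(); print(o['clock'],o['position'],o['grip_width'],o['ft_force'])
im,d=snap('scene'); cv2.imwrite('pics/sc2.png',cv2.resize(im[20:200,200:400],None,fx=3,fy=3)[:,:,::-1])
```

```text
3.9 [0.48223224 0.22711014 0.11831455] 0.2509731144215929 [-0.10913752  0.04010226  7.0409974 ]
```

View pics/sc2.png

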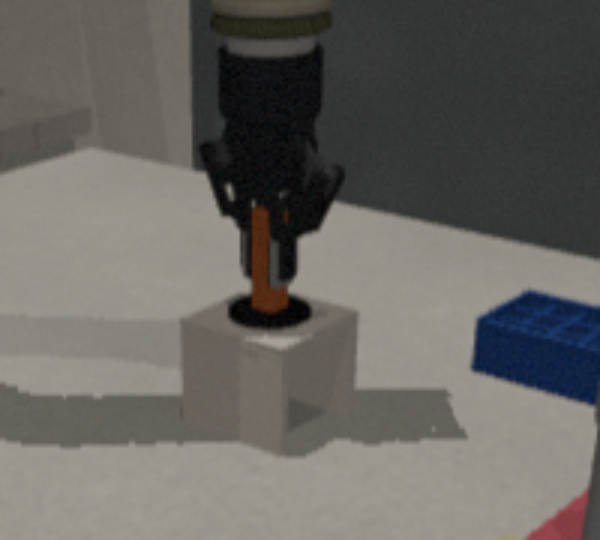

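Call:
{"api": "move_arm", "payload": {"deltas": [[0, 0, -0.01, 0, 0, 0, -1], [0, 0, -0.02, 0, 0, 0, -1], [0, 0, -0.03, 0, 0, 0, -1], [0, 0, -0.03, 0, 0, 0, -1], [0, 0, -0.03, 0, 0, 0, -1], [0, 0, -0.02, 0, 0, 0, -1], [0, 0, -0.01, 0, 0, 0, -1], [0, 0, 0, 0, 0, 0, -1]]}}

```text
clock: 4.95
position: [0.4818, 0.2269, 0.268]
ee_rot: [0.746, 0.666, 0.0, 0.0]
ft_force: [0.4, -0.0, -1.0]
grip_width: 0.252
```

Run:
```python
from h import *
o=manip.get_obs(); print(o['clock'],o['position'],o['grip_width'],o['ft_force'])
im,d=snap('scene'); cv2.imwrite('pics/sc3.png',cv2.resize(im[0:170,230:350],None,fx=4,fy=3.5,interpolation=cv2.INTER_CUBIC)[:,:,::-1])
```

```text
4.95 [0.48178695 0.22691667 0.26798972] 0.25157499097933267 [ 0.42859259 -0.04357311 -1.02574722]
```

View pics/sc3.png

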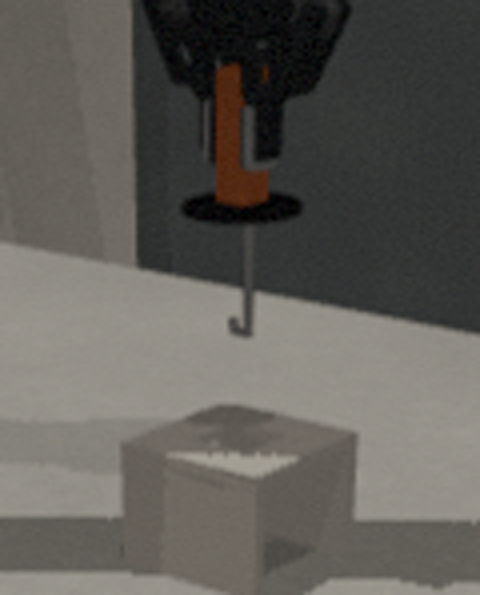

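Run:
```python
from h import *
im,d=load('scene')
o=manip.get_obs(); p=o['position']; z0=p[2]-.1083
v=cv2.resize(im[60:110,270:310],None,fx=12,fy=12,interpolation=cv2.INTER_CUBIC)
for k,col in [(0,(0,255,0)),(1,(255,255,0))]:
    a=np.radians(-6.4+90*k); ex=np.array([np.cos(a),np.sin(a)])
    def pt(x,z):
        w=np.array([p[0],p[1]+.001])+x*ex; u=proj('scene',[*w,z0+z]); return int((u[0]-270+.5)*12),int((u[1]-60+.5)*12)
    for A,B in [((6,80),(6,0)),((9,0),(-9,0)),((-9,0),(-9,12))]:
        cv2.line(v,pt(A[0]/1e3,A[1]/1e3),pt(B[0]/1e3,B[1]/1e3),col,1)
cv2.imwrite('pics/hook.png',v[:,:,::-1])
```

```text
(no output)
```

View pics/hook.png

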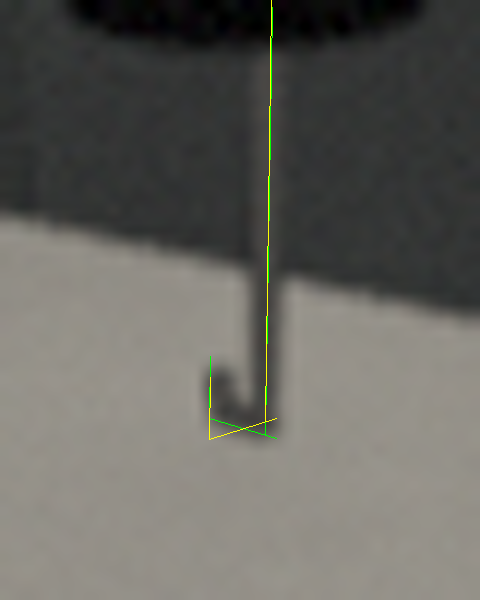

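```bash
python3 - <<'E'
import numpy as np, subprocess
r=np.load('rack.npz'); O=r['O'];y=float(r['yaw']); ex=np.array([np.cos(y),np.sin(y)]);ey=np.array([-ex[1],ex[0]])
for a in (.068,.05,-.077,-.02,-.09): print(a,(O+a*ex-.02*ey).round(4))
E
python3 plan.py .6289 -.1845 .22 94.6 10 -1
```

```text
0.068 [ 0.6291 -0.1846]
0.05 [ 0.6111 -0.186 ]
-0.077 [ 0.4846 -0.1961]
-0.02 [ 0.5414 -0.1916]
-0.09 [ 0.4716 -0.1972]
t 5.0 pos [0.4815 0.2267 0.2672] tilt/yaw err [ -0.     0.02 -11.15]
[-0.0392, 0.0193, 0.0047, -0.0, 0.0, -1.12, -1.0]
[-0.0395, 0.0186, 0.0047, -0.0, 0.0, -1.11, -1.0]
[-0.0399, 0.0178, 0.0047, -0.0, 0.0, -1.12, -1.0]
[-0.0402, 0.017, 0.0047, -0.0, 0.0, -1.11, -1.0]
[-0.0406, 0.0162, 0.0047, -0.0, 0.0, -1.12, -1.0]
[-0.0409, 0.0154, 0.0048, -0.0, 0.0, -1.11, -1.0]
[-0.0411, 0.0147, 0.0047, -0.0, 0.0, -1.12, -1.0]
[-0.0414, 0.0138, 0.0048, -0.0, 0.0, -1.11, -1.0]
[-0.0417, 0.0131, 0.0047, -0.0, 0.01, -1.12, -1.0]
[-0.0419, 0.0122, 0.0047, -0.0, 0.0, -1.11, -1.0]
```

Call:
{"api": "move_arm", "payload": {"deltas": [[-0.039, 0.019, 0.004, 0, 0, -1.1, -1], [-0.0395, 0.0185, 0.004, 0, 0, -1.1, -1], [-0.04, 0.018, 0.004, 0, 0, -1.1, -1], [-0.04, 0.017, 0.004, 0, 0, -1.1, -1], [-0.0405, 0.016, 0.005, 0, 0, -1.1, -1], [-0.041, 0.0155, 0.005, 0, 0, -1.1, -1], [-0.041, 0.0145, 0.005, 0, 0, -1.1, -1], [-0.0415, 0.014, 0.005, 0, 0, -1.1, -1], [-0.0415, 0.013, 0.005, 0, 0, -1.1, -1], [-0.042, 0.012, 0.005, 0, 0, -1.2, -1]]}}

```text
clock: 6.25
position: [0.6279, -0.1853, 0.2198]
ee_rot: [0.678, 0.735, -0.0, -0.001]
ft_force: [0.2, 0.6, -0.5]
grip_width: 0.251
```

```bash
python3 plan.py .6291 -.1846 .165 94.6 3 -1
cat > look.py <<'E'
from h import *
import sys
tag=sys.argv[1]
r=np.load('rack.npz'); O=r['O'];y=float(r['yaw']); ex=np.array([np.cos(y),np.sin(y)]);ey=np.array([-ex[1],ex[0]])
o=manip.get_obs(); print(o['clock'],o['position'].round(4),o['grip_width'].round(3),o['ft_force'].round(2))
q=o['position'][:2]-O; print('tcp in rack',(q@ex).round(4),(q@ey).round(4),'hook z',round(o['position'][2]-.1083,4))
im,d=snap('scene'); v=cv2.resize(im[150:300,100:280],None,fx=4,fy=4,interpolation=cv2.INTER_CUBIC)
cv2.imwrite(f'pics/{tag}.png',v[:,:,::-1])
E
python3 look.py s4
```

```text
t 6.25 pos [ 0.6279 -0.1853  0.2198] tilt/yaw err [-0.1  -0.04 -0.  ]
[0.0002, 0.0005, 0.0183, -0.03, -0.01, -0.0, -1.0]
[0.0002, 0.0004, 0.0183, -0.03, -0.01, -0.0, -1.0]
[0.0002, 0.0005, 0.0182, -0.04, -0.02, -0.0, -1.0]Traceback (most recent call last):
  File "look.py", line 5, in <module>
    o=manip.get_obs(); print(o['clock'],o['position'].round(4),o['grip_width'].round(3),o['ft_force'].round(2))
                                                               ^^^^^^^^^^^^^^^^^^^^^
AttributeError: 'float' object has no attribute 'round'
```

Next I'll lower to just above the wall tops, so the hook underside is at about 0.055, and check its alignment.

Call:
{"api": "move_arm", "payload": {"deltas": [[0, 0.001, 0.018, 0, 0, 0, -1], [0, 0, 0.018, 0, 0, 0, -1], [0, 0, 0.018, 0, 0, 0, -1], [0, 0, 0, 0, 0, 0, -1]]}}

```text
clock: 6.75
position: [0.6279, -0.183, 0.1654]
ee_rot: [0.678, 0.735, -0.001, -0.001]
ft_force: [0.1, -0.9, -1.1]
grip_width: 0.254
```

```bash
sed -i "s/o\['grip_width'\].round(3)/round(o['grip_width'],3)/" look.py; python3 look.py s4
python3 - <<'E'
from h import *
im,d=snap('top'); v=cv2.resize(im[140:260,280:390],None,fx=5,fy=5,interpolation=cv2.INTER_CUBIC); cv2.imwrite('pics/t4.png',v[:,:,::-1])
E
```

```text
6.75 [ 0.6279 -0.183   0.1654] 0.254 [ 0.1  -0.94 -1.13]
tcp in rack 0.067 -0.0183 hook z 0.0571
```

View pics/s4.png

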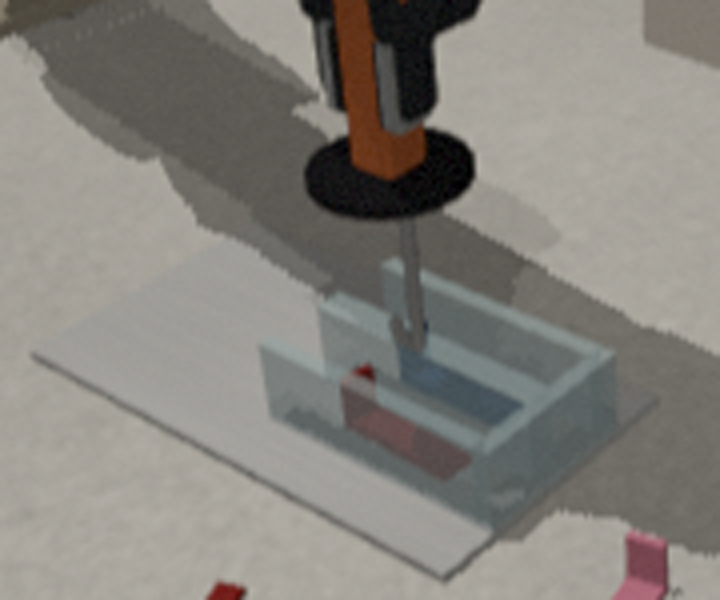

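View pics/t4.png

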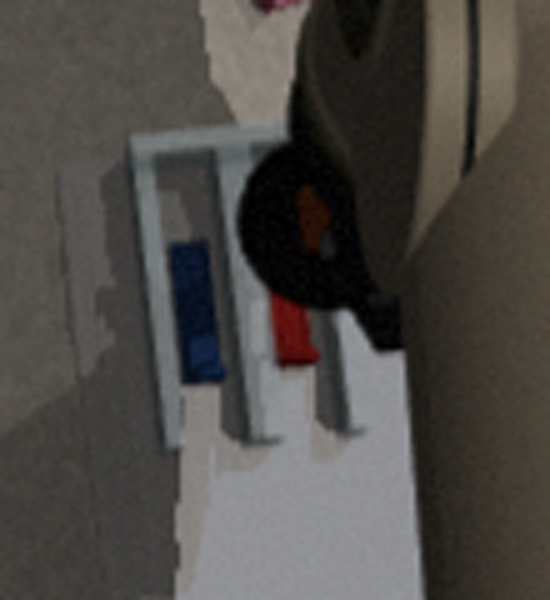

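```bash
cat > ov.py <<'E'
from h import *
from scipy.spatial.transform import Rotation as Ro
import sys
im,d=load('scene'); r=np.load('rack.npz'); O=r['O'];y=float(r['yaw']); ex=np.array([np.cos(y),np.sin(y)]);ey=np.array([-ex[1],ex[0]])
o=manip.get_obs(); R=Ro.from_quat(o['ee_rot']); p=o['position']
r0,c0,h,w,s=150,100,150,180,4
r0,c0,h,w,s=185,150,85,110,7
v=cv2.resize(im[r0:r0+h,c0:c0+w],None,fx=s,fy=s,interpolation=cv2.INTER_CUBIC)
def P(X): u=proj('scene',X); return int((u[0]-c0+.5)*s),int((u[1]-r0+.5)*s)
# pick frame in tool: pick x = -tool y? tool x yaw = pick yaw+90 ; pick x=tool y dir (yaw-90 of tool x)
def K(x,yy,z): # pick coords -> world ; pick x=tool y, pick y=tool x, pick z=-tool z ; TCP at z .1083
    return p+R.apply([yy+.001,x,.1083-z])
for A,B in [((.006,0,.08),(.006,0,0)),((.009,0,0),(-.009,0,0)),((-.009,0,0),(-.009,0,.012))]: cv2.line(v,P(K(*A)),P(K(*B)),(0,255,0),1)
def W(a,b,z): return [*(O+a*ex+b*ey),z]
for b in (-.007,-.033):
    for z in (.005,.045): cv2.line(v,P(W(0,b,z)),P(W(.12,b,z)),(255,255,0),1)
    cv2.line(v,P(W(0,b,.005)),P(W(0,b,.045)),(255,255,0),1)
cx=float(sys.argv[2]); 
for A,B in [((-.03,-.008,.0),(.03,-.008,0)),((-.03,-.008,.0),(-.03,-.008,.025)),((-.03,.008,.025),(-.03,-.008,.025)),((-.026,.008,.025),(-.026,-.008,.025)),((.03,-.008,.005),(.03,.008,.005))]:
    cv2.line(v,P(W(cx+A[0],-.02+A[1],.005+A[2])),P(W(cx+B[0],-.02+B[1],.005+B[2])),(255,0,255),1)
cv2.imwrite(f'pics/{sys.argv[1]}.png',v[:,:,::-1])
E
python3 ov.py ov4 .062
```

```text
(no output)
```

View pics/ov4.png

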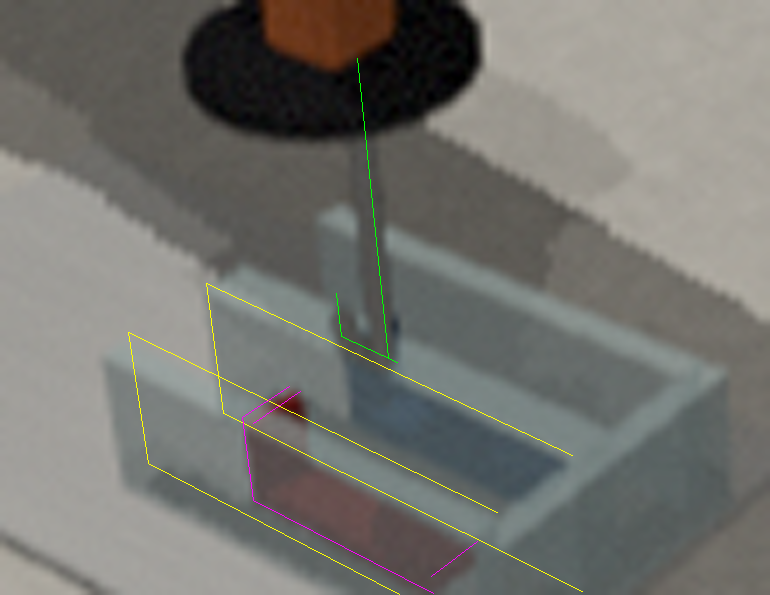

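Call:
{"api": "move_arm", "payload": {"deltas": [[-0.002, 0, 0.005, 0, 0, 0, -1], [0, 0, 0.01, 0, 0, 0, -1], [0, 0, 0.01, 0, 0, 0, -1], [0, 0, 0.01, 0, 0, 0, -1], [0, 0, 0.008, 0, 0, 0, -1], [0, 0, 0, 0, 0, 0, -1]]}}

```text
clock: 7.6
position: [0.6287, -0.1859, 0.1234]
ee_rot: [0.678, 0.735, -0.0, -0.001]
ft_force: [0.8, 0.0, -1.7]
grip_width: 0.249
```

```bash
python3 look.py s5; python3 ov.py ov5 .062
```

```text
7.6 [ 0.6287 -0.1859  0.1234] 0.249 [ 0.83  0.03 -1.68]
tcp in rack 0.0675 -0.0214 hook z 0.0151
```

View pics/ov5.png

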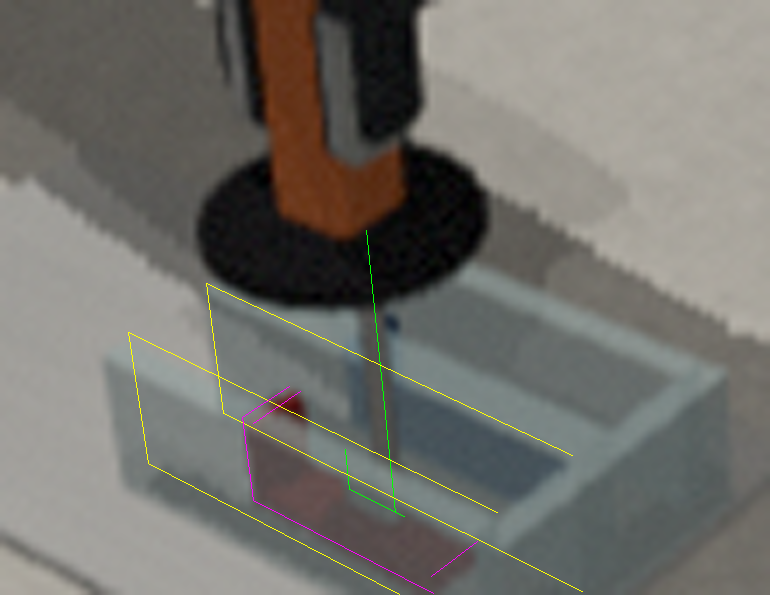

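Call:
{"api": "move_arm", "payload": {"deltas": [[0, -0.005, 0, 0, 0, 0, -1], [0, -0.006, 0, 0, 0, 0, -1], [0, -0.006, 0, 0, 0, 0, -1], [0, -0.006, 0, 0, 0, 0, -1], [0, -0.006, 0, 0, 0, 0, -1], [0, -0.006, 0, 0, 0, 0, -1], [0, -0.006, 0, 0, 0, 0, -1], [0, -0.004, 0, 0, 0, 0, -1]]}}

```text
clock: 8.65
position: [0.5839, -0.1897, 0.1244]
ee_rot: [0.679, 0.735, -0.0, 0.0]
ft_force: [-0.3, 0.4, -1.0]
grip_width: 0.25
```

```bash
python3 look.py s6; python3 ov.py ov6 .041
```

```text
8.65 [ 0.5839 -0.1897  0.1244] 0.25 [-0.31  0.41 -1.01]
tcp in rack 0.0226 -0.0215 hook z 0.0161
```

View pics/ov6.png

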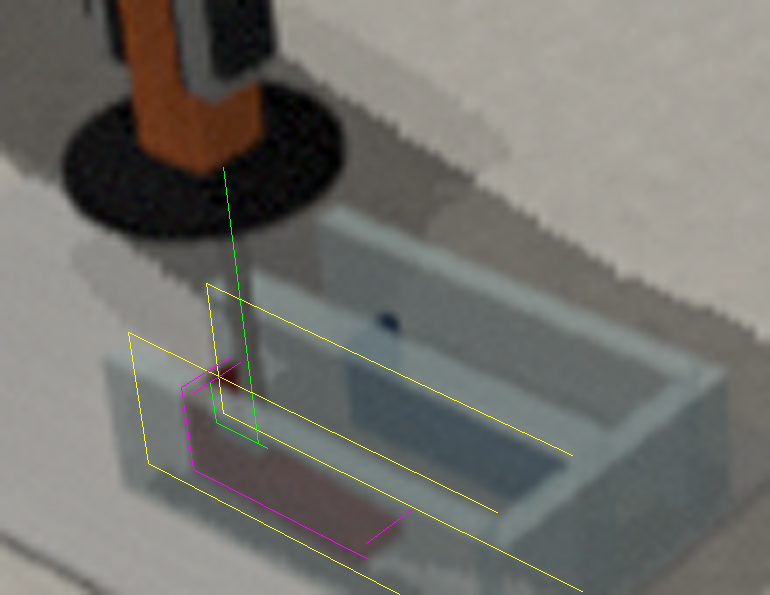

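Call:
{"api": "move_arm", "payload": {"deltas": [[0, -0.006, 0, 0, 0, 0, -1], [0, -0.008, 0, 0, 0, 0, -1], [0, -0.008, 0, 0, 0, 0, -1], [0, -0.008, 0, 0, 0, 0, -1], [0, -0.008, 0, 0, 0, 0, -1], [0, -0.008, 0, 0, 0, 0, -1], [0, -0.008, 0, 0, 0, 0, -1], [0, -0.008, 0, 0, 0, 0, -1], [0, -0.008, 0, 0, 0, 0, -1], [0, -0.006, 0, 0, 0, 0, -1]]}}

```text
clock: 9.95
position: [0.508, -0.1957, 0.1243]
ee_rot: [0.679, 0.735, -0.0, 0.0]
ft_force: [0.5, -0.8, -2.1]
grip_width: 0.251
```

```bash
python3 look.py s7
```

```text
9.95 [ 0.508  -0.1957  0.1243] 0.251 [ 0.54 -0.76 -2.13]
tcp in rack -0.0536 -0.0214 hook z 0.016
```

View pics/s7.png

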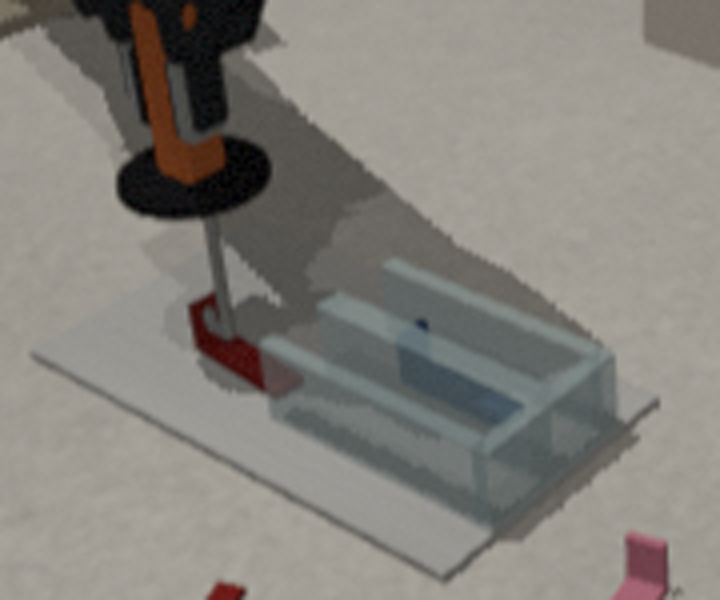

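The red clip is following, with the hook behind its tab at (210,315), and its rear end is just at the mouth. I'll drag about 27 mm farther, back off 5 mm and lift.

Call:
{"api": "move_arm", "payload": {"deltas": [[0, -0.006, 0, 0, 0, 0, -1], [0, -0.008, 0, 0, 0, 0, -1], [0, -0.008, 0, 0, 0, 0, -1], [0, -0.005, 0, 0, 0, 0, -1], [0, 0, 0, 0, 0, 0, -1], [0, 0.003, 0, 0, 0, 0, -1], [0, 0.003, 0, 0, 0, 0, -1], [0, 0, 0, 0, 0, 0, -1]]}}

```text
clock: 11.0
position: [0.488, -0.197, 0.1243]
ee_rot: [0.678, 0.735, 0.0, -0.0]
ft_force: [0.1, -0.1, -1.6]
grip_width: 0.252
```

```bash
python3 look.py s8
```

```text
11.0 [ 0.488  -0.197   0.1243] 0.252 [ 0.08 -0.08 -1.59]
tcp in rack -0.0736 -0.0212 hook z 0.016
```

View pics/s8.png

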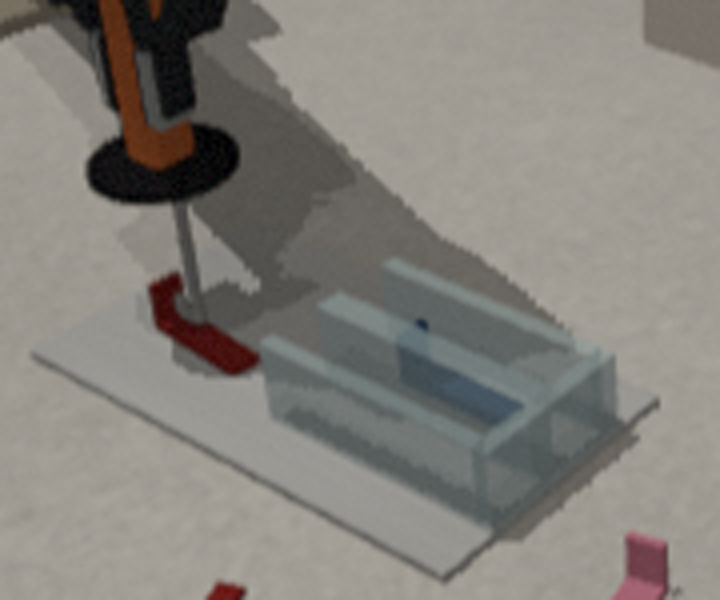

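The clip lies flat on the apron, clear of the mouth, with its rear end at (255,360). I'll lift the pick straight up and head back to the stand.

Call:
{"api": "move_arm", "payload": {"deltas": [[0, 0, -0.01, 0, 0, 0, -1], [0, 0, -0.02, 0, 0, 0, -1], [0, 0, -0.03, 0, 0, 0, -1], [0, 0, -0.03, 0, 0, 0, -1], [0, 0, -0.03, 0, 0, 0, -1], [0, 0, -0.02, 0, 0, 0, -1], [0, 0, 0, 0, 0, 0, -1]]}}

```text
clock: 11.92
position: [0.4884, -0.1974, 0.2662]
ee_rot: [0.678, 0.735, 0.0, 0.002]
ft_force: [-0.7, -1.4, -2.3]
grip_width: 0.249
```

```bash
python3 plan.py .482 .227 .265 83.6 11 -1
```

```text
t 11.925 pos [ 0.4884 -0.1974  0.2662] tilt/yaw err [ 0.17  0.09 10.95]
[0.0385, 0.0025, 0.0, 0.02, 0.01, 1.0, -1.0]
[0.0385, 0.0018, 0.0001, 0.01, 0.01, 1.0, -1.0]
[0.0386, 0.0011, 0.0001, 0.02, 0.01, 0.99, -1.0]
[0.0386, 0.0005, 0.0001, 0.01, 0.01, 1.0, -1.0]
[0.0386, -0.0002, 0.0001, 0.02, 0.01, 0.99, -1.0]
[0.0386, -0.0009, 0.0001, 0.01, 0.01, 1.0, -1.0]
[0.0385, -0.0015, 0.0001, 0.02, 0.01, 0.99, -1.0]
[0.0385, -0.0022, 0.0, 0.01, 0.0, 1.0, -1.0]
[0.0385, -0.0029, 0.0001, 0.02, 0.01, 0.99, -1.0]
[0.0384, -0.0035, 0.0001, 0.01, 0.0, 1.0, -1.0]
[0.0384, -0.0042, 0.0, 0.02, 0.01, 0.99, -1.0]
```

Call:
{"api": "move_arm", "payload": {"deltas": [[0.0385, 0.0025, 0, 0, 0, 1, -1], [0.0385, 0.002, 0, 0, 0, 1, -1], [0.0385, 0.001, 0, 0, 0, 1, -1], [0.0385, 0.0005, 0, 0, 0, 1, -1], [0.0385, 0, 0, 0, 0, 1, -1], [0.0385, -0.001, 0, 0, 0, 1, -1], [0.0385, -0.0015, 0, 0, 0, 1, -1], [0.0385, -0.002, 0, 0, 0, 1, -1], [0.0385, -0.003, 0, 0, 0, 1, -1], [0.0385, -0.0035, 0, 0, 0, 1, -1]]}}

```text
clock: 13.18
position: [0.4818, 0.1891, 0.2635]
ee_rot: [0.74, 0.672, -0.0, -0.0]
ft_force: [0.5, -0.2, -1.8]
grip_width: 0.249
```

Call:
{"api": "move_arm", "payload": {"deltas": [[0.0385, -0.004, 0, 0, 0, 1, -1], [0, 0, 0, 0, 0, 0, -1], [0, 0, 0, 0, 0, 0, -1]]}}

```text
clock: 13.55
position: [0.4818, 0.2263, 0.2635]
ee_rot: [0.746, 0.666, -0.001, -0.0]
ft_force: [0.2, -0.7, -1.2]
grip_width: 0.251
```

```bash
python3 plan.py .482 .227 .20 83.6 3 -1;python3 - <<'E'
from h import *
from scipy.spatial.transform import Rotation as Ro
o=manip.get_obs(); p=o['position']; R=Ro.from_quat(o['ee_rot'])
im,d=snap('scene'); r0,c0,h,w,s=40,225,130,110,4.5
v=cv2.resize(im[r0:r0+h,c0:c0+w],None,fx=s,fy=s,interpolation=cv2.INTER_CUBIC)
def P(X): u=proj('scene',X); return int((u[0]-c0+.5)*s),int((u[1]-r0+.5)*s)
def K(x,yy,z): return p+R.apply([yy+.001,x,.1083-z])
for A,B in [((.006,0,.08),(.006,0,0)),((.009,0,0),(-.009,0,0)),((-.009,0,0),(-.009,0,.012))]: cv2.line(v,P(K(*A)),P(K(*B)),(0,255,0),1)
cv2.imwrite('pics/s9.png',v[:,:,::-1])
E
```

```text
t 13.55 pos [0.4818 0.2263 0.2635] tilt/yaw err [-0.05  0.05 -0.04]
[0.0003, 0.0001, 0.0212, -0.02, 0.02, -0.01, -1.0]
[0.0002, 0.0, 0.0212, -0.02, 0.01, -0.02, -1.0]
[0.0003, 0.0001, 0.0211, -0.01, 0.02, -0.01, -1.0]
```

View pics/s9.png

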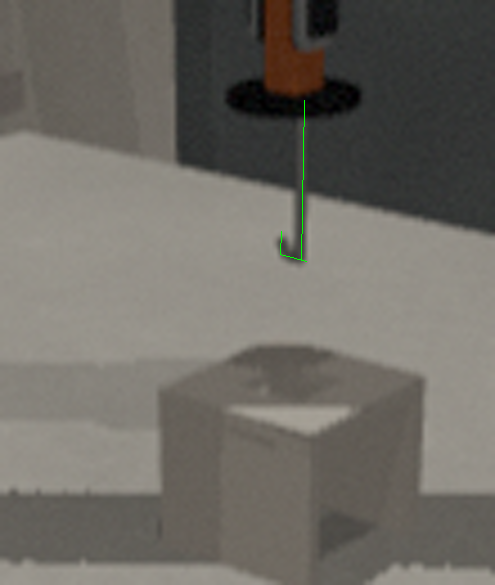

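The pick is upright in the grip and its hook matches the model at (295,255), above the stand, so the grasp hasn't slipped. I'll lower it back.

Call:
{"api": "move_arm", "payload": {"deltas": [[0.0005, 0, 0.015, 0, 0, 0, -1], [0, 0, 0.025, 0, 0, 0, -1], [0, 0, 0.025, 0, 0, 0, -1], [0, 0, 0.025, 0, 0, 0, -1], [0, 0, 0.025, 0, 0, 0, -1], [0, 0, 0.017, 0, 0, 0, -1], [0, 0, 0.008, 0, 0, 0, -1], [0, 0, 0.003, 0, 0, 0, -1], [0, 0, 0, 0, 0, 0, -1]]}}

```text
clock: 14.72
position: [0.4823, 0.2276, 0.1217]
ee_rot: [0.746, 0.666, 0.0, 0.0]
ft_force: [1.3, -0.1, -0.4]
grip_width: 0.248
```

Run:
```python
from h import *
im,d=snap('scene'); cv2.imwrite('pics/s10.png',cv2.resize(im[60:175,240:340],None,fx=5,fy=5,interpolation=cv2.INTER_CUBIC)[:,:,::-1])
```

```text
(no output)
```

View pics/s10.png

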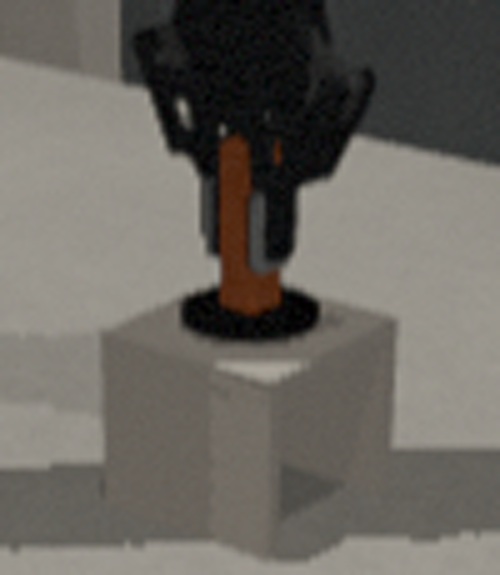

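Call:
{"api": "move_arm", "payload": {"deltas": [[0, 0, 0.0015, 0, 0, 0, -1], [0, 0, 0.0015, 0, 0, 0, -1], [0, 0, 0, 0, 0, 0, -1]]}}

```text
clock: 15.15
position: [0.4821, 0.2275, 0.1184]
ee_rot: [0.746, 0.666, 0.0, 0.0]
ft_force: [-0.5, -0.0, -0.3]
grip_width: 0.25
```

Call:
{"api": "move_arm", "payload": {"deltas": [[0, 0, 0, 0, 0, 0, 0], [0, 0, 0, 0, 0, 0, 0], [0, 0, 0, 0, 0, 0, 1], [0, 0, 0, 0, 0, 0, 1], [0, 0, 0, 0, 0, 0, 1], [0, 0, 0, 0, 0, 0, 1]]}}

```text
clock: 15.9
position: [0.482, 0.2274, 0.1183]
ee_rot: [0.746, 0.666, -0.0, 0.0]
ft_force: [-0.3, 0.1, -0.5]
grip_width: 0.998
```

Run:
```python
from h import *
im,d=snap('scene'); cv2.imwrite('pics/s11.png',cv2.resize(im[60:175,240:340],None,fx=5,fy=5,interpolation=cv2.INTER_CUBIC)[:,:,::-1])
```

```text
(no output)
```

View pics/s11.png

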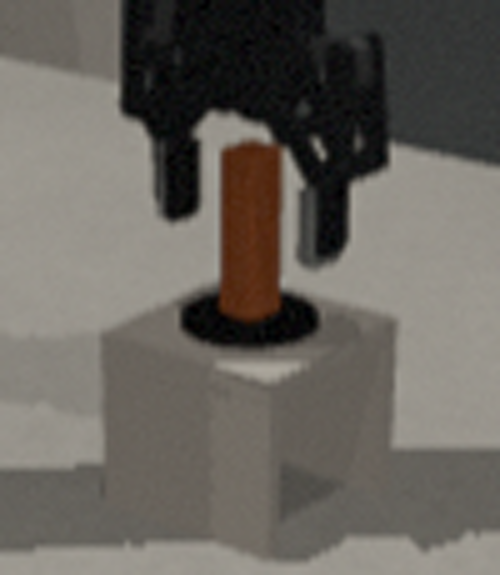

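The fingers are open and clear of the handle, which stands upright at (250,230) with the disc flat on the stand. I'll retreat upward and then off towards +y so the top camera can see.

Call:
{"api": "move_arm", "payload": {"deltas": [[0, 0, -0.02, 0, 0, 0, 1], [0, 0, -0.03, 0, 0, 0, 1], [0, 0, -0.04, 0, 0, 0, 1], [0, 0, -0.04, 0, 0, 0, 1], [0, 0, -0.03, 0, 0, 0, 1], [0.03, 0, 0, 0, 0, 0, 1], [0.04, 0, 0, 0, 0, 0, 1], [0.04, 0, 0, 0, 0, 0, 1], [0.04, 0, 0, 0, 0, 0, 1], [0, 0, 0, 0, 0, 0, 1]]}}

```text
clock: 17.2
position: [0.4972, 0.3798, 0.2792]
ee_rot: [0.744, 0.668, 0.0, -0.001]
ft_force: [-0.4, -0.7, -0.2]
grip_width: 1.0
```

Run:
```python
from h import *
r=np.load('rack.npz'); O=r['O'];y=float(r['yaw']); ex=np.array([np.cos(y),np.sin(y)]);ey=np.array([-ex[1],ex[0]])
for n in ['scene','top']:
    im,d=snap(n); cv2.imwrite(f'pics/{n}_end.png',im[:,:,::-1])
P=cloud('top',d); I=im.astype(int)
for nme,(r0,r1,c0,c1),h in [('red',(180,285,315,360),'r'),('blue',(175,225,305,330),'b')]:
    m=np.zeros(d.shape,bool); m[r0:r1,c0:c1]=1
    m&= (I[...,0]>I[...,2]+40)&(I[...,0]>I[...,1]+40) if h=='r' else (I[...,2]>I[...,0]+30)
    q=P[m&(d>0)]; lo=q[q[:,2]<.018]
    if len(lo): c=lo.mean(0); print(nme,len(q),c.round(4),((c[:2]-O)@ex).round(4),((c[:2]-O)@ey).round(4),'maxz',q[:,2].max())
m=np.zeros(d.shape,bool); m[240:300,95:160]=1
o=m&(I[...,0]>I[...,2]+60)&(P[...,2]>.165)&(P[...,2]<.19); print('handle top',o.sum(),np.median(P[o],0), cv2.minAreaRect(P[o][:,:2].astype(np.float32)*1000) if o.any() else None)
ob=manip.get_obs(); print(ob['clock'],ob['position'])
```

```text
red 221 [ 0.4988 -0.1952  0.0106] -0.0627 -0.0202 maxz 0.03356523560801857
blue 179 [ 0.6182 -0.1448  0.0105] 0.0603 0.0205 maxz 0.034712629036962185
handle top 89 [0.48511225 0.22628236 0.17578886] ((483.98468017578125, 229.29110717773438), (21.217674255371094, 15.732098579406738), 78.55635833740234)
17.3 [0.49867036 0.37671812 0.27922851]
```

View pics/top_end.png

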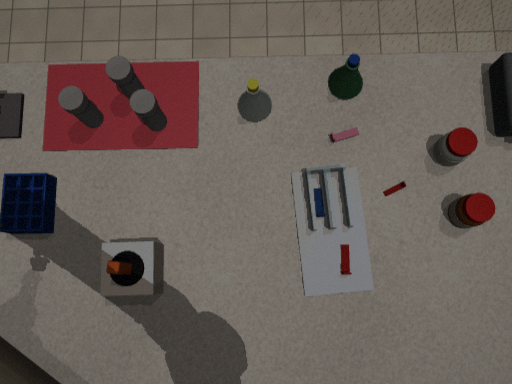

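View pics/scene_end.png

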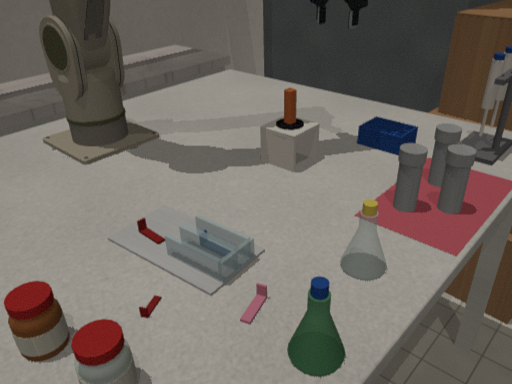

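The final pictures show the red clip flat on the apron at (345,259) in the top view, the blue clip unmoved at (319,202), and the pick upright in its stand at (125,268). The gripper is clear of everything, so I'm handing in.

```bash
python3 -c "
from workcell import manip
print(manip.hand_in())"
```

```text
the job is handed in; nothing more can be done
None
```

The red clip is out of its channel and flat on the apron, and the pick is back in its stand. I handed the job in at about 17.3 s of the 48 s allowed; it reports no verdict.

I hooked the pick behind the red clip's tab, dragged the clip straight out, backed the hook off, and lifted the pick clear. I then stood the pick back with the same pose and yaw, and let go.

Last checks from the top camera:
- **Red clip:** about 63 mm in front of the mouths and 20 mm off the rack's centre line, with its strip at the height expected for lying flat.
- **Blue clip:** its measured position is the same as at the start, to within 0.1 mm.
- **Pick:** upright with its handle within about 4 mm of where it started. That last reading is rougher because fewer pixels of the handle top were picked out.
- **Robot:** the gripper is open and touching nothing.

No check failed. The only disagreement was an offset of 2–3 mm between the scene camera and my model of the hook over the channel. I corrected for it before lowering the hook.

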